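# Hang the ear defenders on the polishing bench rack

## Robot

A 6-joint arm with a two-finger parallel gripper is mounted at the origin on the work surface. World frame = base frame: x ahead of the robot, y to its left, z up, the work surface at z = 0. Lengths are in m, angles in rad, forces in N, time in s.
With the tool pointing down it reaches from about 0.35 to 0.85 m from the base axis. Payload 8.1 kg.
Tool frame: the origin (TCP) lies between the finger pads; the fingertips stand 14 mm ahead of it and the grasp point (between the pads) lies 5 mm behind it; z points along the fingers, y is the direction in which the jaws open and shut (so a half turn about z gives the same grasp; the last joint's range is limited). The gripper opens to 93 mm and grips with 3 to 60 N. Pads are 15 mm wide; open, the fingers measure 128 mm over their backs; the gripper's body (75 mm by 188 mm) begins 65 mm behind the grasp point.
Start: joints at [1.177, 0.13, 1.488, -0, 1.523, -0.085], TCP at [0.182, 0.572, 0.194] pointing down, gripper open.
Joint ranges: [-2.96, 2.96], [-0.89, 2.26], [0.02, 2.5], [-1.34, 4.48], [0, 2.73], [-2.66, 2.66]. Speed limits (rad/s): [2.39, 2.39, 2.79, 3.14, 3.14, 3.14].

## Interface

Orientations are given as a rotation vector (axis times angle).
In Python, from plant import robot gives the robot as it stands.
- The arm moves only by the tool step_arm, never from a script. Its argument "targets" is a list of rows, each an object of numbers: "tx", "ty", "tz": the shift along the tool's x, y, z in mm; "ax", "ay", "az": the turn, a rotation vector about the tool's x, y, z in rad; "grip": the closure in counts, from 0 (fully open) to 255 (shut). In form: [{"tx": .., "ty": .., "tz": .., "ax": .., "ay": .., "az": .., "grip": ..}, ...]. A call has 1 to 20 rows; each row shifts and turns the commanded pose from where the row before left it, along the tool's axes as they then stand; what a row does not reach is not made up. A row lasts 1/10 s, in which the tool goes at most 50 mm and 8.59 degrees, less where a joint would pass 70% of its speed; a pose out of reach is approached as far as the arm can. A call with a gripper value outside its range is refused whole. The fingers move at their own pace and stop on an object; "squeeze" is the grip in N (left out, the last holds). Time passes only in rows, so rows that do not move let the fingers close. It gives the time, the measured TCP pose, the force and the opening at its end, in the units of the state.
- robot.read_state(): the state, without advancing time (a new reading comes with each control period).
- robot.read_camera(name): name is "scene" or "top" or "wrist"; returns a dict with "frame" (400x640x3 uint8, blue, green, red), "fx", "fy", "cx", "cy" (pixels), "R" (3x3) and "t" (3): a world point X has camera coordinates R X + t. Camera axes: x right, y down, z forward; pixel columns grow to the right and rows downward; lengths in m; the calibration is good to about 2 mm. A picture is of the moment at which its call begins. There is no depth.
- robot.close_job(): hands the job in, once; it reports no verdict.
The state is a dict: "t": time; "q": joint angles; "dq": joint speeds; "joint_torque": joint torques, N m; "tool_pos": TCP position; "orientation": TCP orientation; "force": force on the tool from outside, world axes, zero at the start; "wrist_torque": the same for the moment, N m; "opening": finger opening in m.
Only numpy, scipy, OpenCV 4.12 (cv2) and the standard library are available. Lean on these libraries where they do the work, as an engineer would, in place of code of your own. Each camera call takes 0.05 s, during which the arm holds its last target.

## Task

Tidy the polishing bench: take the larger of the two pairs of ear defenders by its padded headband and drape it over the bar of the rack, between the posts, so that the middle of the headband rests on the bar and one cup hangs on each side, about level and still. Leave the smaller pair standing where it is.

Things in the scene. Friction and masses are not known exactly. Their poses are not given: they have to be found in the camera images.
- defenders: The larger ear defenders, rigid, about 0.26 kg, standing on two cups, black headband arching above. 168 mm over the cups, 160 mm tall. Origin on the underside midway between the cups, at bench height when standing; x from cup to cup, y across the headband, z up. Grey cups with black cushions, 36 mm thick (x), 70 wide (y), 85 tall, 96 mm free between them. Grip the headband's crown pad from above.
- defenders_crown (a point): Middle of the underside of the larger pair's crown pad, 136 mm straight above its origin: the spot to rest on the bar. The pad is straight, 60 mm long (x), 36 wide (y), 24 thick (z), its top 160 mm above the origin; sloping bands run from its ends to the cups. Grip across the 36 mm with fingertips near the underside: tips reaching below it meet the bar first.
- compact: The smaller pair of ear defenders, same make and colours, to be left alone: 118 mm over the cups, 112 mm tall, cups 24 x 48 x 54 mm. Origin on the underside midway between its cups; x from cup to cup, y across its headband. Either pair may be the one nearer the rack.
- rack: Fixed rack: a level steel bar of 16 mm diameter, 300 mm long, along the rack's y axis, on grey posts of 18 mm diameter 130 mm to either side of its middle, each on a foot 120 x 40 x 10 mm. Origin on the bench under the bar's middle. The bar's top is 160 mm above the bench; between the posts nothing stands under or above it.
- rack_bar (a point): Middle of the rack's bar, on its centre line, 152 mm above the bench; y runs along the bar, z up.

How it is judged:
At the end, for the whole second after the job is handed in: The larger pair hangs still and released on the bar: middle of the pad underside within 25 mm of the bar across, 95 mm of its middle along, 6 mm below to 22 mm above its centre line; upright within 16 degrees, y axis along the bar within 17 degrees; smaller pair within 30 mm of its start (x of defenders_crown in the frame of rack_bar between -0.025 and 0.025 m and y of defenders_crown in the frame of rack_bar between -0.095 and 0.095 m and z of defenders_crown in the frame of rack_bar between -0.006 and 0.022 m and angle between defenders's own z axis and vertical below 0.28 rad and angle between the y axis of defenders and the y axis of rack_bar, either way round below 0.3 rad and linear speed of defenders below 0.03 m/s and angular speed of defenders below 0.4 rad/s and contact force between defenders and rack above 0.4 N and distance of compact from where it was at the start of the episode below 0.03 m); the robot touches nothing.
It fails at once if the smaller pair is knocked or carried away (moved more than 30 mm) (distance of compact from where it was at the start of the episode above 0.03 m).
It also fails if it takes over 42 s, if anything falls off the work surface, if the arm or the gripper's body presses on something with over 40 N, if the wrist force passes 120 N, or if a joint passes its speed limit or range.

## Working session

There is one attempt and no reset: what is moved stays moved. The work goes in short steps, Python scripts to look and compute and a tool call to move; the robot and the scene stay as the last step left them, time stands still between calls to the robot, and variables do not carry over. Pictures are saved under pics/ and viewed, and the job is handed in when it is done.

Besides the shell and the picture viewer there is one more tool, called after ">>>" by a JSON object that holds its "name" and its "arguments", one argument or row to a line. step_arm: Moves the arm, as the interface text tells. Its arguments: {"type":"object","properties":{"targets":{"type":"array"},"squeeze":{"type":"number"}},"required":["targets"]}

```bash
mkdir -p pics; ls; python3 - <<'E'
from plant import robot
import cv2,numpy as np
s=robot.read_state();print(s['t'],s['tool_pos'],s['orientation'],s['opening'])
for n in('scene','top'):
    c=robot.read_camera(n);cv2.imwrite(f'pics/{n}0.png',c['frame']);np.savez(f'{n}0.npz',**c)
    print(n,c['fx'],c['cx'],c['cy'],np.round(c['R'],3).tolist(),np.round(c['t'],3))
E
```

```text
pics
0.0 [0.18207972 0.57104378 0.19307615] [-4.83068903e-01 -3.10380284e+00  2.84836406e-03] 0.09292673290355036
scene 499.0853022061145 323.92618674549374 199.040135133133 [[0.28, 0.96, -0.019], [0.768, -0.236, -0.595], [-0.576, 0.153, -0.803]] [-0.106 -0.372  1.687]
top 392.98120676837533 317.0478190511989 198.6600667658689 [[-0.013, -1.0, 0.007], [-0.995, 0.012, -0.1], [0.1, -0.008, -0.995]] [-0.044  0.562  1.061]
```

View pics/scene0.png

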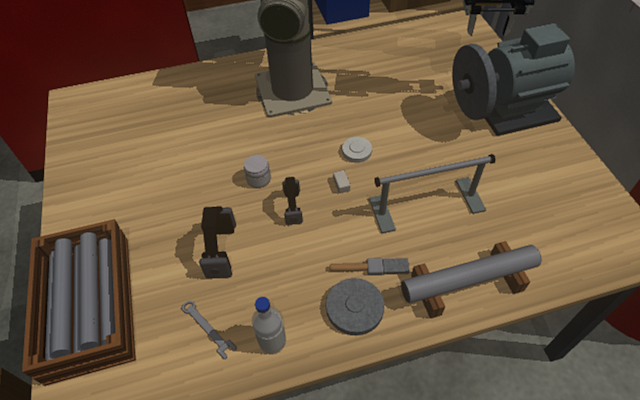

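View pics/top0.png

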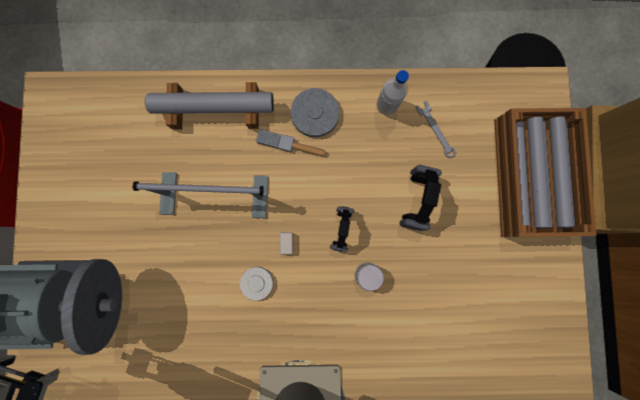

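```bash
python3 - <<'E'
import cv2,numpy as np
a=cv2.imread('pics/top0.png');b=cv2.imread('pics/scene0.png')
cv2.imwrite('pics/z1.png',np.hstack([cv2.resize(a[150:250,380:460],None,fx=5,fy=5,interpolation=2),cv2.resize(b[195:285,190:250],None,fx=5.55,fy=5.55,interpolation=2)[:500]]))
cv2.imwrite('pics/z2.png',cv2.resize(a[160:225,125:285],None,fx=5,fy=5,interpolation=2))
E
```

```text
(no output)
```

View pics/z1.png

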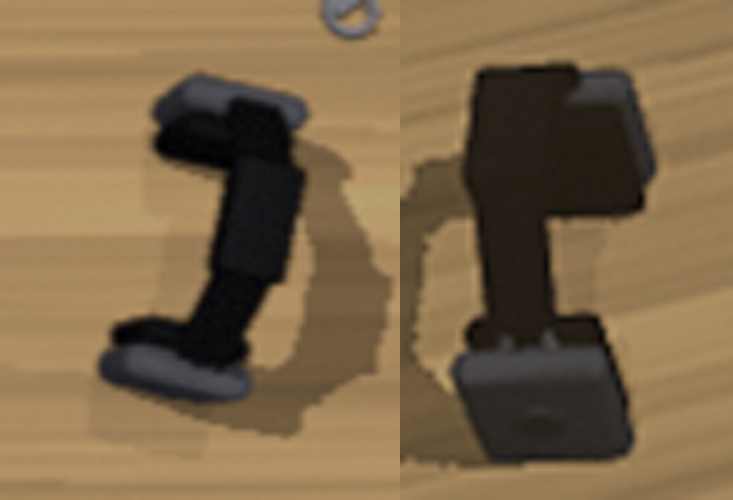

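View pics/z2.png

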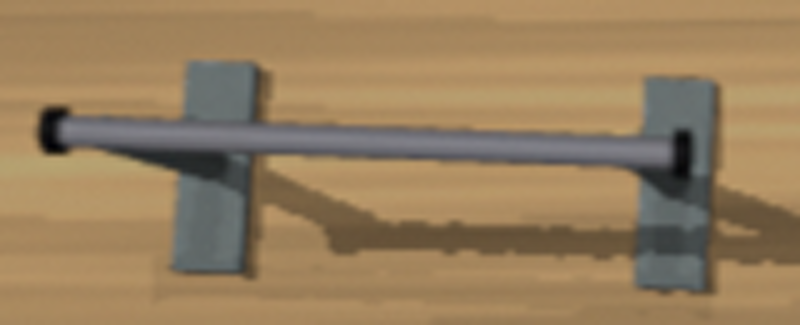

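```bash
cat > h.py <<'E'
import numpy as np
def ray(c,uv,z):
    R=c['R'];t=c['t'];d=R.T@np.array([(uv[0]-c['cx'])/c['fx'],(uv[1]-c['cy'])/c['fy'],1]);o=-R.T@t
    return o+d*(z-o[2])/d[2]
def proj(c,X):
    p=c['R']@np.array(X)+c['t'];return np.array([c['fx']*p[0]/p[2]+c['cx'],c['fy']*p[1]/p[2]+c['cy']])
E
python3 - <<'E'
import numpy as np
from h import *
c=dict(np.load('top0.npz'));s=dict(np.load('scene0.npz'))
P=[ray(c,(380+u/5,150+v/5),.16) for u,v in[(230,155),(303,170),(280,285),(212,275)]]
P=np.array(P);print(P.round(4),P.mean(0),[np.linalg.norm(P[i]-P[i-1]).round(4) for i in range(4)])
a=(P[0]+P[1]-P[2]-P[3]);print('x axis deg',np.degrees(np.arctan2(a[1],a[0])))
# cups: outer grey tops ~ z .085
for u,v in[(230,95),(175,370)]:print('cup',ray(c,(380+u/5,150+v/5),.08))
B=np.array([ray(c,(125+u/5,160+v/5),.152) for u,v in[(40,130),(692,154)]]);d=B[1]-B[0]
print(B,np.linalg.norm(d),B.mean(0),np.degrees(np.arctan2(d[1],d[0])))
F=np.array([ray(c,(125+u/5,160+v/5),.010) for u,v in[(187,62),(255,65),(245,270),(173,268),(645,78),(715,80),(710,290),(637,287)]])
f1,f2=F[:4].mean(0),F[4:].mean(0);print(f1,f2,np.linalg.norm(f1-f2),(f1+f2)/2)
print('scene bar ends',ray(s,(378,182),.152),ray(s,(493,159),.152))
print('compact',ray(c,(343,228),.11))
E
```

```text
[[ 0.5883 -0.3181  0.16  ]
 [ 0.5804 -0.3536  0.16  ]
 [ 0.5241 -0.3398  0.16  ]
 [ 0.5294 -0.3069  0.16  ]] [ 0.55554219 -0.32958262  0.16      ] [np.float64(0.06), np.float64(0.0364), np.float64(0.058), np.float64(0.0334)]
x axis deg -12.212360507476184
cup [ 0.63198378 -0.34249423  0.08      ]
cup [ 0.48601126 -0.30755467  0.08      ]
[[0.58572644 0.40124416 0.152     ]
 [0.56993563 0.08121039 0.152     ]] 0.3204230972240713 [0.57783104 0.24122728 0.152     ] -92.8247432910113
[0.58396308 0.36792922 0.01      ] [0.57085732 0.1081023  0.01      ] 0.26015723502232124 [0.5774102  0.23801576 0.01      ]
scene bar ends [0.57306589 0.08650808 0.152     ] [0.58887824 0.39497555 0.152     ]
compact [ 0.47721898 -0.11587748  0.11      ]
```

>>> {"name": "step_arm", "arguments": {
  "targets": [
    {"tz": -40,"grip": 0},
    {"tz": -40,"grip": 0},
    {"tz": -40,"grip": 0},
    {"tz": -40,"grip": 0},
    {"tz": -40,"grip": 0},
    {"tz": -40,"grip": 0}
  ]
}}

```text
schema error: expected keys tx, ty, tz, ax, ay, az, grip
```

```bash
python3 - <<'E'
from plant import robot
import cv2,numpy as np
from h import *
s=robot.read_state();print(s['t'],s['tool_pos'],s['orientation'],s['q'],s['force'])
c=dict(np.load('top0.npz'))
sc=robot.read_camera('scene');cv2.imwrite('pics/s1.png',sc['frame'])
# disc top candidate
for z in(.15,.2,.25,.3,.35):print(z,ray(c,(100,305),z),ray(sc,(478,45),z))
E
```

```text
0.1 [0.18211314 0.5711093  0.19319836] [-4.83040960e-01 -3.10384601e+00  2.54254381e-03] [ 1.17660430e+00  1.31077043e-01  1.48916886e+00 -1.19971019e-05
  1.52301034e+00 -8.54151919e-02] [-0.43178372 -0.3370889  -0.08637523]
0.15 [0.30033256 0.47105528 0.15      ] [0.14594501 0.57540669 0.15      ]
0.2 [0.30822952 0.4443632  0.2       ] [0.20405078 0.53367708 0.2       ]
0.25 [0.31612649 0.41767112 0.25      ] [0.26215656 0.49194747 0.25      ]
0.3 [0.32402346 0.39097903 0.3       ] [0.32026233 0.45021786 0.3       ]
0.35 [0.33192043 0.36428695 0.35      ] [0.3783681  0.40848825 0.35      ]
```

View pics/s1.png

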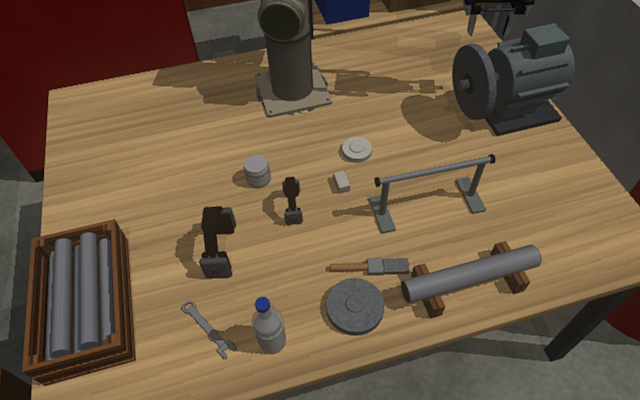

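The scene is unchanged: the larger pair is around (217,240) and the compact around (291,200). The grinder stands beside the start pose, roughly 0.3 m tall, so I lift well clear first.

>>> {"name": "step_arm", "arguments": {
  "targets": [
    {"tx": 0,"ty": 0,"tz": -40,"ax": 0,"ay": 0,"az": 0,"grip": 0},
    {"tx": 0,"ty": 0,"tz": -45,"ax": 0,"ay": 0,"az": 0,"grip": 0},
    {"tx": 0,"ty": 0,"tz": -45,"ax": 0,"ay": 0,"az": 0,"grip": 0},
    {"tx": 0,"ty": 0,"tz": -45,"ax": 0,"ay": 0,"az": 0,"grip": 0},
    {"tx": 0,"ty": 0,"tz": -45,"ax": 0,"ay": 0,"az": 0,"grip": 0},
    {"tx": 0,"ty": 0,"tz": -40,"ax": 0,"ay": 0,"az": 0,"grip": 0},
    {"tx": 0,"ty": 0,"tz": 0,"ax": 0,"ay": 0,"az": 0,"grip": 0}
  ],
  "squeeze": 20
}}

```text
t: 0.85
tool_pos: [0.1827, 0.5725, 0.4616]
orientation: [0.483, 3.102, 0.016]
force: [-0.1, 0.8, 0.7]
opening: 0.0932
```

>>> {"name": "step_arm", "arguments": {
  "targets": [
    {"tx": -25,"ty": -10,"tz": 0,"ax": 0,"ay": 0,"az": -0.02,"grip": 0},
    {"tx": -40,"ty": -18,"tz": 0,"ax": 0,"ay": 0,"az": -0.02,"grip": 0},
    {"tx": -45,"ty": -20,"tz": 0,"ax": 0,"ay": 0,"az": -0.02,"grip": 0},
    {"tx": -45,"ty": -20,"tz": 0,"ax": 0,"ay": 0,"az": -0.02,"grip": 0},
    {"tx": -45,"ty": -20,"tz": 0,"ax": 0,"ay": 0,"az": -0.016,"grip": 0},
    {"tx": -45,"ty": -20,"tz": 0,"ax": 0,"ay": 0,"az": 0,"grip": 0},
    {"tx": -45,"ty": -20,"tz": 0,"ax": 0,"ay": 0,"az": 0,"grip": 0},
    {"tx": -35,"ty": -32,"tz": 0,"ax": 0,"ay": 0,"az": 0,"grip": 0},
    {"tx": -15,"ty": -38,"tz": 0,"ax": 0,"ay": 0,"az": 0,"grip": 0},
    {"tx": -15,"ty": -42,"tz": 0,"ax": 0,"ay": 0,"az": 0,"grip": 0},
    {"tx": -15,"ty": -42,"tz": 0,"ax": 0,"ay": 0,"az": 0,"grip": 0},
    {"tx": -15,"ty": -42,"tz": 0,"ax": 0,"ay": 0,"az": 0,"grip": 0},
    {"tx": -15,"ty": -42,"tz": 0,"ax": 0,"ay": 0,"az": 0,"grip": 0},
    {"tx": -15,"ty": -42,"tz": 0,"ax": 0,"ay": 0,"az": 0,"grip": 0},
    {"tx": -15,"ty": -42,"tz": 0,"ax": 0,"ay": 0,"az": 0,"grip": 0},
    {"tx": -15,"ty": -42,"tz": 0,"ax": 0,"ay": 0,"az": 0,"grip": 0},
    {"tx": -15,"ty": -42,"tz": 0,"ax": 0,"ay": 0,"az": 0,"grip": 0},
    {"tx": -15,"ty": -42,"tz": 0,"ax": 0,"ay": 0,"az": 0,"grip": 0},
    {"tx": -10,"ty": -30,"tz": 0,"ax": 0,"ay": 0,"az": 0,"grip": 0},
    {"tx": 0,"ty": 0,"tz": 0,"ax": 0,"ay": 0,"az": 0,"grip": 0}
  ]
}}

```text
t: 2.85
tool_pos: [0.5212, -0.1357, 0.452]
orientation: [-0.341, -3.12, 0.0]
force: [-0.5, 0.7, 0.7]
opening: 0.0932
```

```bash
cat >> h.py <<'E'
from scipy.spatial.transform import Rotation as Ro
def need(s,X,yaw):
    R=Ro.from_rotvec(s['orientation']).as_matrix()
    y=R[:,1];a=np.arctan2(y[1],y[0]);d=(np.radians(yaw)-a+np.pi/2)%np.pi-np.pi/2
    print('t',round(s['t'],2),'pos',np.round(s['tool_pos'],4),'toolz',R[:,2].round(4),'yaw y',np.degrees(a).round(2),'az',(-d).round(4),'shift mm',(1000*R.T@(np.array(X)-s['tool_pos'])).round(1))
E
python3 - <<'E'
from plant import robot
import cv2,numpy as np
from h import *
s=robot.read_state();need(s,(.5555,-.3296,.152),77.8)
c=robot.read_camera('wrist');cv2.imwrite('pics/w1.png',c['frame']);np.savez('w1.npz',**c)
E
```

```text
t 2.85 pos [ 0.5212 -0.1357  0.452 ] toolz [-3.2e-03  2.0e-04 -1.0e+00] yaw y 77.54 az -0.0046 shift mm [ -76.2 -181.8  299.9]
```

View pics/w1.png

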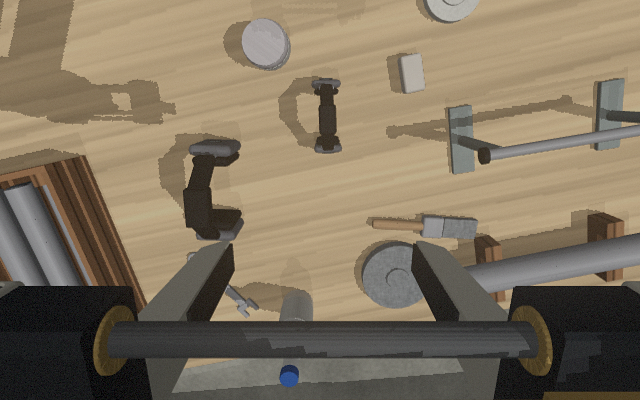

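The wrist view shows the larger pair at about (205,195), the compact at (327,115) and the fingers framing x≈320. I move above the larger pair and look closer.

>>> {"name": "step_arm", "arguments": {
  "targets": [
    {"tx": -10,"ty": -25,"tz": 15,"ax": 0,"ay": 0,"az": 0,"grip": 0},
    {"tx": -17,"ty": -40,"tz": 25,"ax": 0,"ay": 0,"az": 0,"grip": 0},
    {"tx": -17,"ty": -40,"tz": 25,"ax": 0,"ay": 0,"az": 0,"grip": 0},
    {"tx": -17,"ty": -40,"tz": 25,"ax": 0,"ay": 0,"az": 0,"grip": 0},
    {"tx": -15,"ty": -37,"tz": 25,"ax": 0,"ay": 0,"az": -0.005,"grip": 0},
    {"tx": 0,"ty": 0,"tz": 20,"ax": 0,"ay": 0,"az": 0,"grip": 0},
    {"tx": 0,"ty": 0,"tz": 0,"ax": 0,"ay": 0,"az": 0,"grip": 0}
  ]
}}

```text
t: 3.6
tool_pos: [0.5562, -0.3242, 0.3141]
orientation: [-0.326, -3.118, -0.007]
force: [-0.4, 0.9, 0.3]
opening: 0.0931
```

```bash
python3 - <<'E'
from plant import robot
import cv2,numpy as np
from h import *
s=robot.read_state();need(s,(.5555,-.3296,.152),77.8)
c=robot.read_camera('wrist');cv2.imwrite('pics/w2.png',c['frame']);np.savez('w2.npz',**c)
print(proj(c,(.5555,-.3296,.16)))
E
```

```text
t 3.6 pos [ 0.5562 -0.3242  0.3141] toolz [-0.0064  0.0051 -1.    ] yaw y 78.08 az 0.0048 shift mm [ -1.6  -6.  162.1]
[316.96154988 180.77458183]
```

View pics/w2.png

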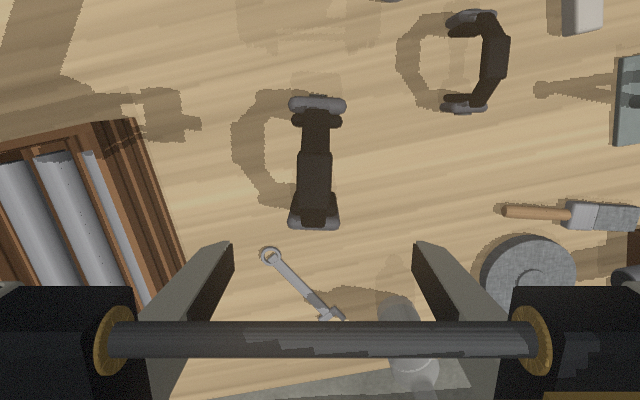

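```bash
python3 - <<'E'
import cv2,numpy as np
a=cv2.imread('pics/w2.png')[85:240,265:365]
a=np.clip(a.astype(float)*2.2,0,255).astype('uint8')
cv2.imwrite('pics/z3.png',cv2.resize(a[:120],None,fx=5,fy=5,interpolation=2))
cv2.imwrite('pics/z3.png',cv2.resize(a[40:155],None,fx=5,fy=5,interpolation=2))
E
```

```text
(no output)
```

View pics/z3.png

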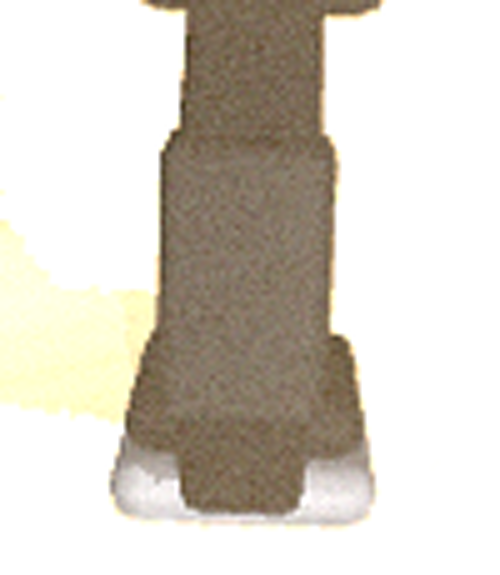

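```bash
python3 - <<'E'
import numpy as np
from h import *
c=dict(np.load('w2.npz'));print('cam',-c['R'].T@c['t'])
P=np.array([ray(c,(265+u/5,125+v/5),.16) for u,v in[(162,145),(337,145),(328,415),(155,415)]])
print(P.round(4),P.mean(0),[np.linalg.norm(P[i]-P[i-1]).round(4) for i in range(4)])
a=P[2]+P[3]-P[0]-P[1];print(np.degrees(np.arctan2(a[1],a[0])))
E
```

```text
cam [ 0.47765356 -0.30887874  0.50447702]
[[ 0.525  -0.3428  0.16  ]
 [ 0.5321 -0.309   0.16  ]
 [ 0.5866 -0.3219  0.16  ]
 [ 0.5792 -0.3568  0.16  ]] [ 0.55573665 -0.33262398  0.16      ] [np.float64(0.056), np.float64(0.0346), np.float64(0.056), np.float64(0.0357)]
-13.919426967293589
```

>>> {"name": "step_arm", "arguments": {
  "targets": [
    {"tx": -1,"ty": -7,"tz": 0,"ax": 0,"ay": 0,"az": 0.012,"grip": 0},
    {"tx": 0,"ty": 0,"tz": 25,"ax": 0,"ay": 0,"az": 0,"grip": 0},
    {"tx": 0,"ty": 0,"tz": 25,"ax": 0,"ay": 0,"az": 0,"grip": 0},
    {"tx": 0,"ty": 0,"tz": 25,"ax": 0,"ay": 0,"az": 0,"grip": 0},
    {"tx": 0,"ty": 0,"tz": 20,"ax": 0,"ay": 0,"az": 0,"grip": 0},
    {"tx": 0,"ty": 0,"tz": 15,"ax": 0,"ay": 0,"az": 0,"grip": 0},
    {"tx": 0,"ty": 0,"tz": 0,"ax": 0,"ay": 0,"az": 0,"grip": 0},
    {"tx": 0,"ty": 0,"tz": 0,"ax": 0,"ay": 0,"az": 0,"grip": 0},
    {"tx": 0,"ty": 0,"tz": 0,"ax": 0,"ay": 0,"az": 0,"grip": 0}
  ]
}}

```text
t: 4.55
tool_pos: [0.5578, -0.3331, 0.2117]
orientation: [0.344, 3.12, -0.002]
force: [0.0, -0.9, -0.5]
opening: 0.0931
```

```bash
python3 - <<'E'
from plant import robot
import cv2,numpy as np
from h import *
s=robot.read_state();need(s,(.5557,-.331,.152),77.2)
E
```

```text
t 4.55 pos [ 0.5578 -0.3331  0.2117] toolz [ 0.0026 -0.0019 -1.    ] yaw y 77.42 az 0.0038 shift mm [ 2.7  1.7 59.7]
```

>>> {"name": "step_arm", "arguments": {
  "targets": [
    {"tx": 2,"ty": 1,"tz": 15,"ax": 0,"ay": 0,"az": 0,"grip": 0},
    {"tx": 0,"ty": 0,"tz": 15,"ax": 0,"ay": 0,"az": 0,"grip": 0},
    {"tx": 0,"ty": 0,"tz": 15,"ax": 0,"ay": 0,"az": 0,"grip": 0},
    {"tx": 0,"ty": 0,"tz": 10,"ax": 0,"ay": 0,"az": 0,"grip": 0},
    {"tx": 0,"ty": 0,"tz": 4,"ax": 0,"ay": 0,"az": 0,"grip": 0},
    {"tx": 0,"ty": 0,"tz": 0,"ax": 0,"ay": 0,"az": 0,"grip": 0},
    {"tx": 0,"ty": 0,"tz": 0,"ax": 0,"ay": 0,"az": 0,"grip": 0},
    {"tx": 0,"ty": 0,"tz": 0,"ax": 0,"ay": 0,"az": 0,"grip": 0}
  ]
}}

```text
t: 5.35
tool_pos: [0.5556, -0.3317, 0.1514]
orientation: [0.344, 3.121, -0.001]
force: [0.3, -0.4, -0.1]
opening: 0.0928
```

```bash
python3 - <<'E'
from plant import robot
import cv2,numpy as np
from h import *
s=robot.read_state();need(s,(.5557,-.331,.152),77.2);print(s['force'])
c=robot.read_camera('scene');cv2.imwrite('pics/s2.png',cv2.resize(c['frame'][120:300,140:320],None,fx=3.3,fy=3.3))
E
```

```text
t 5.35 pos [ 0.5556 -0.3317  0.1514] toolz [ 0.0013 -0.001  -1.    ] yaw y 77.41 az 0.0036 shift mm [ 0.1  0.7 -0.6]
[ 0.34393044 -0.37151452 -0.0966239 ]
```

View pics/s2.png

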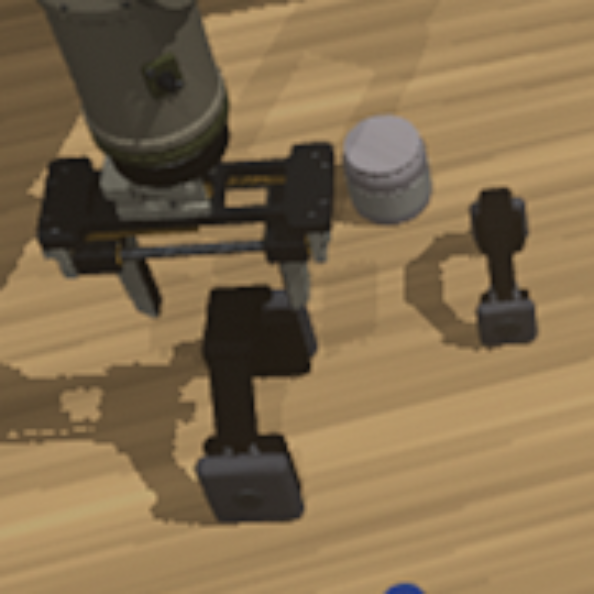

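```bash
python3 - <<'E'
import numpy as np
from h import *
c=dict(np.load('scene0.npz'))
y=np.array([np.cos(np.radians(77.4)),np.sin(np.radians(77.4)),0]);x=np.array([y[1],-y[0],0]);T=np.array([.5556,-.3317,.138])
f=lambda X:((proj(c,X)-[140,120])*3.3).round()
for s in(-1,1):print('tip',f(T+s*.0465*y))
for sx in(-1,1):
  for sy in(-1,1):print('padtop',sx,sy,f(T+[0,0,.022]+sx*.03*x+sy*.018*y),'cupbottom outer',f(T-[0,0,.138]+sx*.084*x+sy*.035*y))
E
```

```text
tip [173. 334.]
tip [301. 326.]
padtop -1 -1 [209. 281.] cupbottom outer [235. 343.]
padtop -1 1 [259. 278.] cupbottom outer [319. 337.]
padtop 1 -1 [203. 349.] cupbottom outer [220. 524.]
padtop 1 1 [253. 346.] cupbottom outer [311. 518.]
```

>>> {"name": "step_arm", "arguments": {
  "targets": [
    {"tx": 0,"ty": 0,"tz": 0,"ax": 0,"ay": 0,"az": 0,"grip": 255},
    {"tx": 0,"ty": 0,"tz": 0,"ax": 0,"ay": 0,"az": 0,"grip": 255},
    {"tx": 0,"ty": 0,"tz": 0,"ax": 0,"ay": 0,"az": 0,"grip": 255},
    {"tx": 0,"ty": 0,"tz": 0,"ax": 0,"ay": 0,"az": 0,"grip": 255},
    {"tx": 0,"ty": 0,"tz": 0,"ax": 0,"ay": 0,"az": 0,"grip": 255},
    {"tx": 0,"ty": 0,"tz": 0,"ax": 0,"ay": 0,"az": 0,"grip": 255},
    {"tx": 0,"ty": 0,"tz": 0,"ax": 0,"ay": 0,"az": 0,"grip": 255},
    {"tx": 0,"ty": 0,"tz": 0,"ax": 0,"ay": 0,"az": 0,"grip": 255},
    {"tx": 0,"ty": 0,"tz": 0,"ax": 0,"ay": 0,"az": 0,"grip": 255},
    {"tx": 0,"ty": 0,"tz": 0,"ax": 0,"ay": 0,"az": 0,"grip": 255}
  ],
  "squeeze": 25
}}

```text
t: 6.4
tool_pos: [0.5551, -0.3313, 0.1503]
orientation: [0.345, 3.123, 0.0]
force: [0.9, 0.2, -0.9]
opening: 0.0172
```

```bash
python3 - <<'E'
from plant import robot
import cv2,numpy as np
s=robot.read_state();print(s['opening'],s['force'])
c=robot.read_camera('scene');cv2.imwrite('pics/s3.png',cv2.resize(c['frame'][120:300,140:320],None,fx=3.3,fy=3.3))
c=robot.read_camera('wrist');cv2.imwrite('pics/w3.png',c['frame'])
E
```

```text
0.017225848263199416 [ 0.88348043  0.17642201 -0.94647177]
```

View pics/s3.png

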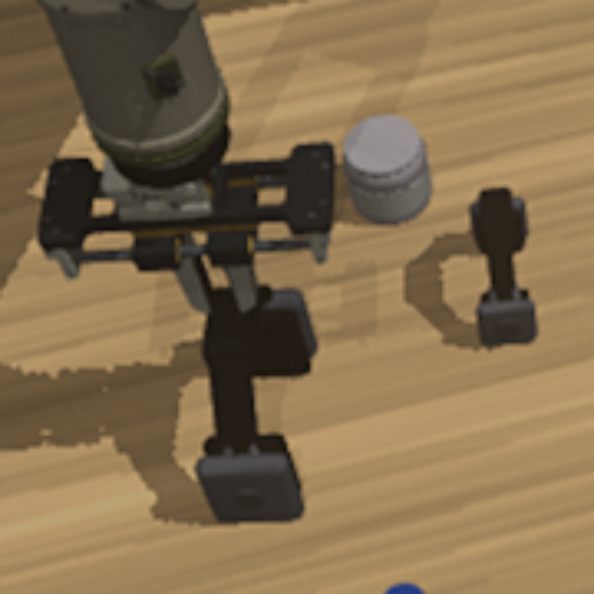

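View pics/w3.png

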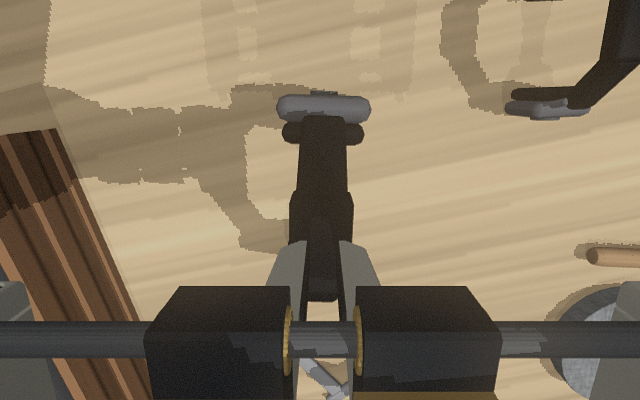

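```bash
python3 - <<'E'
from plant import robot
import cv2,numpy as np
s=robot.read_state();print(s['t'],s['opening'],s['force'],s['tool_pos'])
c=robot.read_camera('scene');g=lambda a,k:cv2.resize(np.clip(a.astype(float)*1.8,0,255).astype('uint8'),None,fx=k,fy=k,interpolation=2)
b=c['frame'];np.savez('s4.npz',**c)
cv2.imwrite('pics/s4.png',g(b[180:240,180:250],8))
w=robot.read_camera('wrist');cv2.imwrite('pics/w4.png',g(w['frame'][180:330,240:400],4));np.savez('w4.npz',**w)
from h import *
T=s['tool_pos']
for n,cc,o,k in(('s',c,(180,180),8),('w',w,(240,180),4)):
  print(n,'TCP',(proj(cc,T)-o)*k,'tipmid',(proj(cc,T-[0,0,.014])-o)*k)
s=robot.read_state();print(s['t'],s['opening'])
E
```

```text
6.5 0.009549810131852623 [-0.06695081  0.01300538 -0.06087447] [ 0.55513411 -0.33125954  0.15034572]
s TCP [247.76986905 296.10841439] tipmid [257.04301377 322.33857884]
w TCP [333.10504678 239.87819413] tipmid [332.8928975  204.31005229]
6.6 0.0025385190531186036
```

View pics/s4.png

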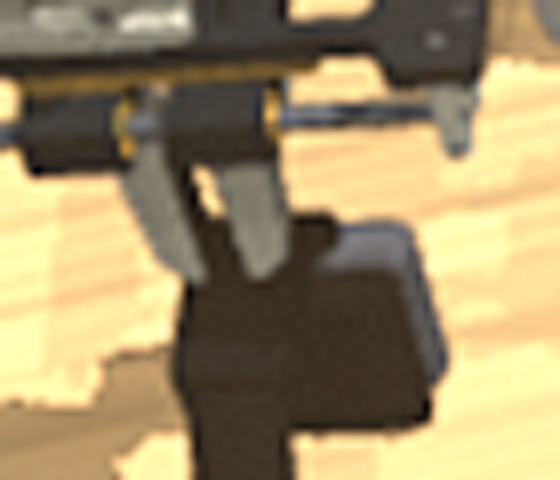

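View pics/w4.png

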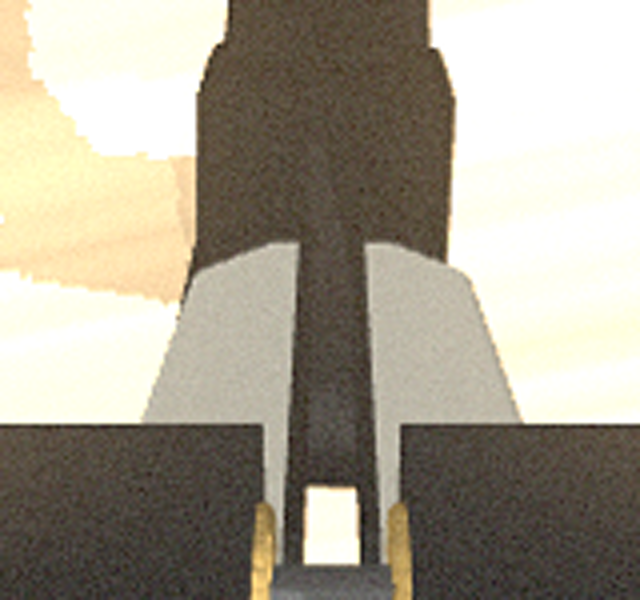

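The fingers closed on top of the pad and touched nothing. The tip seen in the scene view is about 20 mm higher than the reported pose implies. I reopen and triangulate the real fingertips from the two fixed cameras.

>>> {"name": "step_arm", "arguments": {
  "targets": [
    {"tx": 0,"ty": 0,"tz": -15,"ax": 0,"ay": 0,"az": 0,"grip": 255},
    {"tx": 0,"ty": 0,"tz": -25,"ax": 0,"ay": 0,"az": 0,"grip": 255},
    {"tx": 0,"ty": 0,"tz": 0,"ax": 0,"ay": 0,"az": 0,"grip": 255},
    {"tx": 0,"ty": 0,"tz": 0,"ax": 0,"ay": 0,"az": 0,"grip": 255}
  ]
}}

```text
t: 7.0
tool_pos: [0.5559, -0.3318, 0.1922]
orientation: [0.344, 3.12, -0.002]
force: [0.7, 0.8, -0.2]
opening: 0.0009
```

```bash
python3 - <<'E'
from plant import robot
import cv2,numpy as np
from h import *
s=robot.read_state();print(s['t'],s['opening'],s['force'],s['tool_pos'],s['orientation'])
g=lambda a,k:cv2.resize(np.clip(a.astype(float)*1.8,0,255).astype('uint8'),None,fx=k,fy=k,interpolation=2)
c=robot.read_camera('scene');np.savez('s5.npz',**c);T=s['tool_pos'];print('s',proj(c,T),proj(c,T-[0,0,.014]))
cv2.imwrite('pics/s5.png',g(c['frame'][160:240,175:255],7))
c=robot.read_camera('top');np.savez('t5.npz',**c);print('t',proj(c,T),proj(c,T-[0,0,.014]))
cv2.imwrite('pics/t5.png',g(c['frame'][140:260,360:500],5))
E
```

```text
7.0 0.0009198268407077801 [ 0.7410459   0.82242477 -0.15735066] [ 0.55590322 -0.33180627  0.19216245] [ 3.44262250e-01  3.12011569e+00 -2.26958605e-03]
s [207.18986427 207.15509973] [208.41894899 210.62368098]
t [436.21583503 192.53430641] [434.41490129 193.20935525]
```

View pics/s5.png

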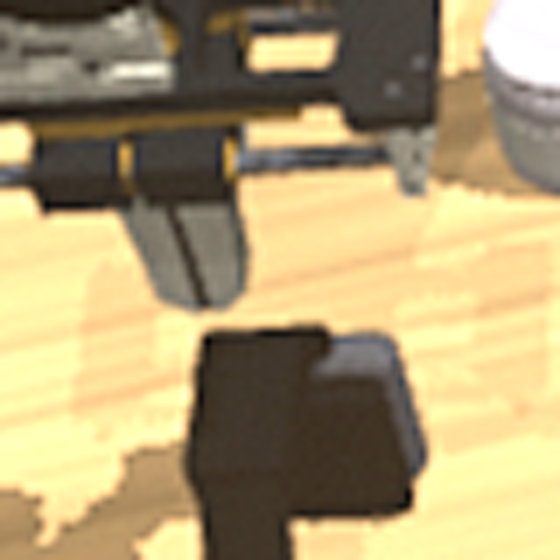

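View pics/t5.png

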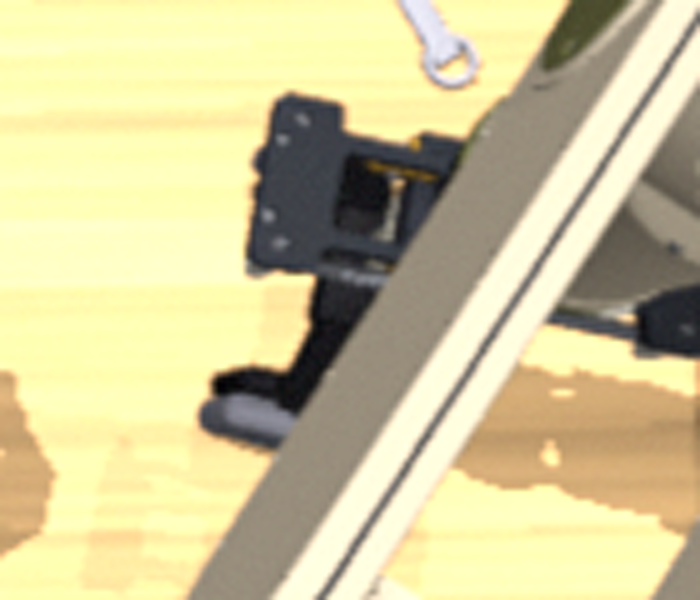

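```bash
python3 - <<'E'
import numpy as np
from h import *
w=dict(np.load('w4.npz'));s=dict(np.load('s5.npz'))
T=np.array([.5551,-.3313,.1503]);x=np.array([-.976,.219,0])
print('cam rel',(-w['R'].T@w['t']-T),'axis',w['R'][2])
for a in(-.0075,0,.0075):
  print(a,[(d,proj(w,T+a*x-[0,0,d])[1].round(1)) for d in(-.02,-.01,0,.007,.014)])
T=np.array([.5559,-.3318,.1922]);y=np.array([.219,.976,0])
for a in(-.0075,0,.0075):
  print(a,[(d,proj(s,T+a*x-[0,0,d]).round(1)) for d in(-.02,-.01,0,.014)])
E
```

```text
cam rel [-0.07957872  0.0172469   0.1897783 ] axis [ 0.28149577 -0.06268286 -0.95751292]
-0.0075 [(-0.02, np.float64(267.5)), (-0.01, np.float64(259.2)), (0, np.float64(251.6)), (0.007, np.float64(246.7)), (0.014, np.float64(242.1))]
0 [(-0.02, np.float64(254.8)), (-0.01, np.float64(247.0)), (0, np.float64(239.9)), (0.007, np.float64(235.3)), (0.014, np.float64(231.0))]
0.0075 [(-0.02, np.float64(241.8)), (-0.01, np.float64(234.5)), (0, np.float64(228.0)), (0.007, np.float64(223.7)), (0.014, np.float64(219.7))]
-0.0075 [(-0.02, array([205.1, 204.7])), (-0.01, array([206. , 207.3])), (0, array([206.9, 209.8])), (0.014, array([208.2, 213.2]))]
0 [(-0.02, array([205.4, 202.1])), (-0.01, array([206.3, 204.6])), (0, array([207.2, 207.1])), (0.014, array([208.4, 210.6]))]
0.0075 [(-0.02, array([205.6, 199.5])), (-0.01, array([206.5, 202. ])), (0, array([207.4, 204.5])), (0.014, array([208.7, 208. ]))]
```

Solving the scene and wrist tip rows together puts the real tips about 21 mm above the reported TCP, where 14 mm below was stated. Sideways they agree to about 1 mm. I therefore work with an offset of about -35 mm in z: open, descend, and check by picture before gripping.

>>> {"name": "step_arm", "arguments": {
  "targets": [
    {"tx": 0,"ty": 0,"tz": 0,"ax": 0,"ay": 0,"az": 0,"grip": 0},
    {"tx": 0,"ty": 0,"tz": 0,"ax": 0,"ay": 0,"az": 0,"grip": 0},
    {"tx": 0,"ty": 0,"tz": 0,"ax": 0,"ay": 0,"az": 0,"grip": 0},
    {"tx": 0,"ty": 0,"tz": 0,"ax": 0,"ay": 0,"az": 0,"grip": 0},
    {"tx": 0,"ty": 0,"tz": 0,"ax": 0,"ay": 0,"az": 0,"grip": 0},
    {"tx": 0,"ty": 0,"tz": 0,"ax": 0,"ay": 0,"az": 0,"grip": 0},
    {"tx": 0,"ty": 0,"tz": 0,"ax": 0,"ay": 0,"az": 0,"grip": 0},
    {"tx": 0,"ty": 0,"tz": 0,"ax": 0,"ay": 0,"az": 0,"grip": 0},
    {"tx": 0,"ty": 0,"tz": 0,"ax": 0,"ay": 0,"az": 0,"grip": 0},
    {"tx": 0,"ty": 0,"tz": 0,"ax": 0,"ay": 0,"az": 0,"grip": 0},
    {"tx": 0,"ty": 0,"tz": 10,"ax": 0,"ay": 0,"az": 0,"grip": 0},
    {"tx": 0,"ty": 0,"tz": 15,"ax": 0,"ay": 0,"az": 0,"grip": 0},
    {"tx": 0,"ty": 0,"tz": 15,"ax": 0,"ay": 0,"az": 0,"grip": 0},
    {"tx": 0,"ty": 0,"tz": 15,"ax": 0,"ay": 0,"az": 0,"grip": 0},
    {"tx": 0,"ty": 0,"tz": 10,"ax": 0,"ay": 0,"az": 0,"grip": 0},
    {"tx": 0,"ty": 0,"tz": 6,"ax": 0,"ay": 0,"az": 0,"grip": 0},
    {"tx": 0,"ty": 0,"tz": 0,"ax": 0,"ay": 0,"az": 0,"grip": 0},
    {"tx": 0,"ty": 0,"tz": 0,"ax": 0,"ay": 0,"az": 0,"grip": 0}
  ]
}}

```text
t: 8.9
tool_pos: [0.5554, -0.3314, 0.1198]
orientation: [0.344, 3.122, -0.0]
force: [-0.7, 0.3, 0.7]
opening: 0.0933
```

```bash
python3 - <<'E'
from plant import robot
import cv2,numpy as np
from h import *
s=robot.read_state();print(s['t'],s['opening'],s['force'],s['tool_pos'])
g=lambda a,k:cv2.resize(np.clip(a.astype(float)*1.8,0,255).astype('uint8'),None,fx=k,fy=k,interpolation=2)
c=robot.read_camera('scene');T=s['tool_pos'];print('s',(proj(c,T+[0,0,.021])-[175,160])*7)
y=np.array([.219,.976,0])
for q in(-1,1):print('tip',(proj(c,T+[0,0,.021]+q*.0465*y)-[175,160])*7)
cv2.imwrite('pics/s6.png',g(c['frame'][160:245,175:255],7))
E
```

```text
8.9 0.09329970008634561 [-0.73838109  0.31729577  0.68819895] [ 0.55539979 -0.33142291  0.11977878]
s [257.00466599 415.55011925]
tip [121.47910316 424.03490224]
tip [392.29105033 407.08031039]
```

View pics/s6.png

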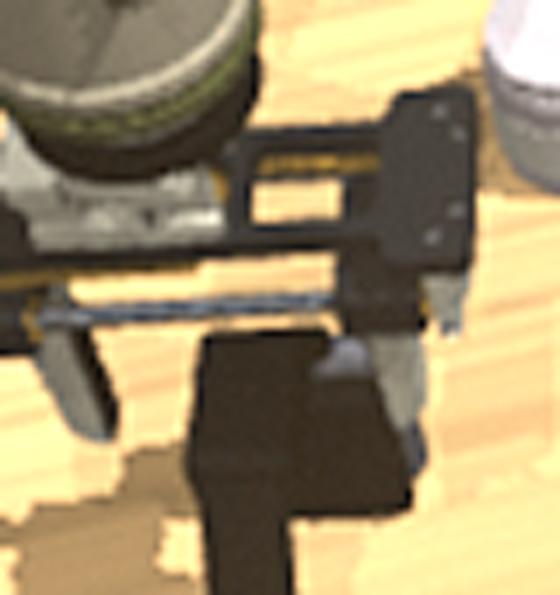

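Now the tips, at (105,440) and (405,425), straddle the pad near its underside, as predicted. I close.

>>> {"name": "step_arm", "arguments": {
  "targets": [
    {"tx": 0,"ty": 0,"tz": 0,"ax": 0,"ay": 0,"az": 0,"grip": 255},
    {"tx": 0,"ty": 0,"tz": 0,"ax": 0,"ay": 0,"az": 0,"grip": 255},
    {"tx": 0,"ty": 0,"tz": 0,"ax": 0,"ay": 0,"az": 0,"grip": 255},
    {"tx": 0,"ty": 0,"tz": 0,"ax": 0,"ay": 0,"az": 0,"grip": 255},
    {"tx": 0,"ty": 0,"tz": 0,"ax": 0,"ay": 0,"az": 0,"grip": 255},
    {"tx": 0,"ty": 0,"tz": 0,"ax": 0,"ay": 0,"az": 0,"grip": 255},
    {"tx": 0,"ty": 0,"tz": 0,"ax": 0,"ay": 0,"az": 0,"grip": 255},
    {"tx": 0,"ty": 0,"tz": 0,"ax": 0,"ay": 0,"az": 0,"grip": 255},
    {"tx": 0,"ty": 0,"tz": 0,"ax": 0,"ay": 0,"az": 0,"grip": 255},
    {"tx": 0,"ty": 0,"tz": 0,"ax": 0,"ay": 0,"az": 0,"grip": 255}
  ],
  "squeeze": 25
}}

```text
t: 9.95
tool_pos: [0.5551, -0.3313, 0.1193]
orientation: [-0.345, -3.123, 0.0]
force: [0.2, -0.4, -0.2]
opening: 0.0359
```

Opening 35.9 mm matches the 36 mm pad. Lift and check.

>>> {"name": "step_arm", "arguments": {
  "targets": [
    {"tx": 0,"ty": 0,"tz": -5,"ax": 0,"ay": 0,"az": 0,"grip": 255},
    {"tx": 0,"ty": 0,"tz": -15,"ax": 0,"ay": 0,"az": 0,"grip": 255},
    {"tx": 0,"ty": 0,"tz": -25,"ax": 0,"ay": 0,"az": 0,"grip": 255},
    {"tx": 0,"ty": 0,"tz": -30,"ax": 0,"ay": 0,"az": 0,"grip": 255},
    {"tx": 0,"ty": 0,"tz": -30,"ax": 0,"ay": 0,"az": 0,"grip": 255},
    {"tx": 0,"ty": 0,"tz": -30,"ax": 0,"ay": 0,"az": 0,"grip": 255},
    {"tx": 0,"ty": 0,"tz": -30,"ax": 0,"ay": 0,"az": 0,"grip": 255},
    {"tx": 0,"ty": 0,"tz": -30,"ax": 0,"ay": 0,"az": 0,"grip": 255},
    {"tx": 0,"ty": 0,"tz": -30,"ax": 0,"ay": 0,"az": 0,"grip": 255},
    {"tx": 0,"ty": 0,"tz": -15,"ax": 0,"ay": 0,"az": 0,"grip": 255},
    {"tx": 0,"ty": 0,"tz": 0,"ax": 0,"ay": 0,"az": 0,"grip": 255},
    {"tx": 0,"ty": 0,"tz": 0,"ax": 0,"ay": 0,"az": 0,"grip": 255}
  ]
}}

```text
t: 11.15
tool_pos: [0.5552, -0.3313, 0.3597]
orientation: [0.344, 3.122, -0.001]
force: [0.5, 0.7, -3.6]
opening: 0.0359
```

```bash
python3 - <<'E'
from plant import robot
import cv2,numpy as np
from h import *
s=robot.read_state();print(s['opening'],s['force']);need(s,(.5775,.239,.37),87.2)
c=robot.read_camera('scene');cv2.imwrite('pics/s7.png',c['frame'])
c=robot.read_camera('wrist');cv2.imwrite('pics/w7.png',c['frame'])
E
```

```text
0.03591712113171341 [ 0.51713511  0.7196288  -3.63472545]
t 11.15 pos [ 0.5552 -0.3313  0.3597] toolz [ 6.e-04 -4.e-04 -1.e+00] yaw y 77.41 az -0.1709 shift mm [102.5 561.4 -10.6]
```

View pics/s7.png

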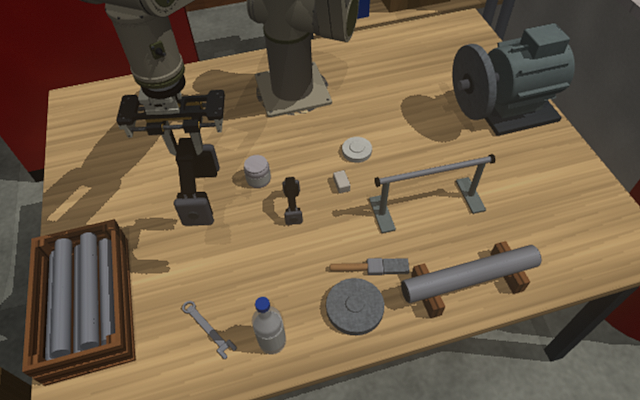

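View pics/w7.png

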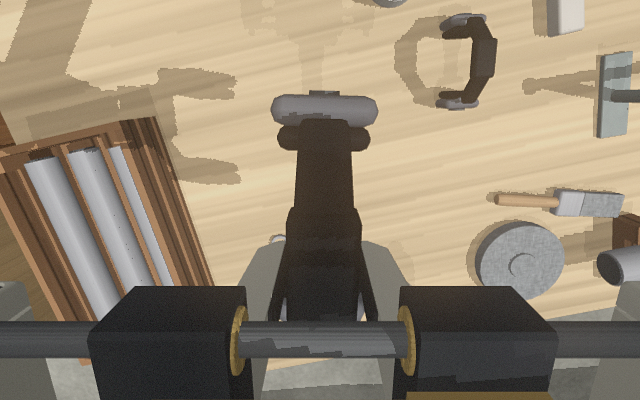

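Held level; the compact is untouched at (291,200). I move across to the bar at height.

>>> {"name": "step_arm", "arguments": {
  "targets": [
    {"tx": 2,"ty": 12,"tz": 0,"ax": 0,"ay": 0,"az": 0,"grip": 255},
    {"tx": 5,"ty": 24,"tz": 0,"ax": 0,"ay": 0,"az": 0,"grip": 255},
    {"tx": 6,"ty": 35,"tz": 0,"ax": 0,"ay": 0,"az": 0,"grip": 255},
    {"tx": 7,"ty": 40,"tz": 0,"ax": 0,"ay": 0,"az": 0,"grip": 255},
    {"tx": 7,"ty": 40,"tz": 0,"ax": 0,"ay": 0,"az": 0,"grip": 255},
    {"tx": 7,"ty": 40,"tz": 0,"ax": 0,"ay": 0,"az": 0,"grip": 255},
    {"tx": 7,"ty": 40,"tz": 0,"ax": 0,"ay": 0,"az": 0,"grip": 255},
    {"tx": 7,"ty": 40,"tz": 0,"ax": 0,"ay": 0,"az": 0,"grip": 255},
    {"tx": 8,"ty": 40,"tz": 0,"ax": 0,"ay": 0,"az": 0,"grip": 255},
    {"tx": 8,"ty": 40,"tz": 0,"ax": 0,"ay": 0,"az": 0,"grip": 255},
    {"tx": 8,"ty": 40,"tz": 0,"ax": 0,"ay": 0,"az": 0,"grip": 255},
    {"tx": 8,"ty": 40,"tz": 0,"ax": 0,"ay": 0,"az": 0,"grip": 255},
    {"tx": 7,"ty": 40,"tz": 0,"ax": 0,"ay": 0,"az": 0,"grip": 255},
    {"tx": 7,"ty": 40,"tz": 0,"ax": 0,"ay": 0,"az": 0,"grip": 255},
    {"tx": 5,"ty": 30,"tz": 0,"ax": 0,"ay": 0,"az": 0,"grip": 255},
    {"tx": 3,"ty": 20,"tz": 0,"ax": 0,"ay": 0,"az": -0.05,"grip": 255},
    {"tx": 0,"ty": 0,"tz": 0,"ax": 0,"ay": 0,"az": -0.06,"grip": 255},
    {"tx": 0,"ty": 0,"tz": 0,"ax": 0,"ay": 0,"az": -0.06,"grip": 255},
    {"tx": 0,"ty": 0,"tz": 0,"ax": 0,"ay": 0,"az": 0,"grip": 255},
    {"tx": 0,"ty": 0,"tz": 0,"ax": 0,"ay": 0,"az": 0,"grip": 255}
  ]
}}

```text
t: 13.25
tool_pos: [0.5773, 0.2388, 0.3587]
orientation: [-0.08, -3.139, 0.0]
force: [-0.3, 0.2, -2.2]
opening: 0.0357
```

```bash
python3 - <<'E'
from plant import robot
from h import *
s=robot.read_state();print(s['opening'],s['force']);need(s,(.5775,.239,.143),87.2)
E
```

```text
0.035684900286070666 [-0.3153985   0.16082865 -2.23533007]
t 13.25 pos [0.5773 0.2388 0.3587] toolz [-1.1e-03 -2.0e-04 -1.0e+00] yaw y 87.07 az -0.0024 shift mm [ -0.4   0.3 215.7]
```

>>> {"name": "step_arm", "arguments": {
  "targets": [
    {"tx": 0,"ty": 0,"tz": 15,"ax": 0,"ay": 0,"az": 0,"grip": 255},
    {"tx": 0,"ty": 0,"tz": 20,"ax": 0,"ay": 0,"az": 0,"grip": 255},
    {"tx": 0,"ty": 0,"tz": 20,"ax": 0,"ay": 0,"az": 0,"grip": 255},
    {"tx": 0,"ty": 0,"tz": 20,"ax": 0,"ay": 0,"az": 0,"grip": 255},
    {"tx": 0,"ty": 0,"tz": 20,"ax": 0,"ay": 0,"az": 0,"grip": 255},
    {"tx": 0,"ty": 0,"tz": 20,"ax": 0,"ay": 0,"az": 0,"grip": 255},
    {"tx": 0,"ty": 0,"tz": 20,"ax": 0,"ay": 0,"az": 0,"grip": 255},
    {"tx": 0,"ty": 0,"tz": 20,"ax": 0,"ay": 0,"az": 0,"grip": 255},
    {"tx": 0,"ty": 0,"tz": 15,"ax": 0,"ay": 0,"az": 0,"grip": 255},
    {"tx": 0,"ty": 0,"tz": 15,"ax": 0,"ay": 0,"az": 0,"grip": 255},
    {"tx": 0,"ty": 0,"tz": 0,"ax": 0,"ay": 0,"az": 0,"grip": 255},
    {"tx": 0,"ty": 0,"tz": 0,"ax": 0,"ay": 0,"az": 0,"grip": 255}
  ]
}}

```text
t: 14.45
tool_pos: [0.5779, 0.2385, 0.1745]
orientation: [-0.079, -3.14, 0.0]
force: [0.0, 0.0, -2.9]
opening: 0.0358
```

```bash
python3 - <<'E'
from plant import robot
import cv2
from h import *
s=robot.read_state();print(s['opening'],s['force']);need(s,(.5775,.239,.143),87.2)
c=robot.read_camera('scene');cv2.imwrite('pics/s8.png',cv2.resize(c['frame'][90:250,330:530],None,fx=3.5,fy=3.5,interpolation=2))
E
```

```text
0.03575638949312523 [ 0.00709623  0.01234537 -2.9386666 ]
t 14.45 pos [0.5779 0.2385 0.1745] toolz [-2.e-04 -1.e-04 -1.e+00] yaw y 87.13 az -0.0013 shift mm [ 0.4  0.5 31.5]
```

View pics/s8.png

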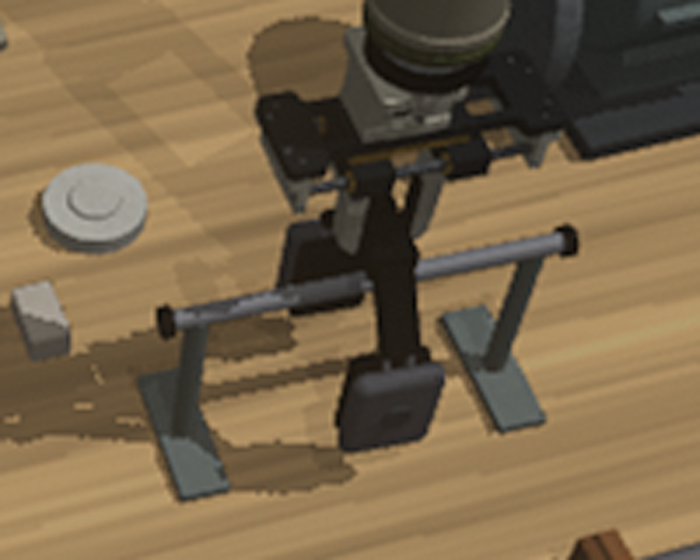

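One cup hangs on each side of the bar, with the bar between the posts at about (370,285). I lower gently to contact.

>>> {"name": "step_arm", "arguments": {
  "targets": [
    {"tx": 0,"ty": 0,"tz": 10,"ax": 0,"ay": 0,"az": 0,"grip": 255},
    {"tx": 0,"ty": 0,"tz": 10,"ax": 0,"ay": 0,"az": 0,"grip": 255},
    {"tx": 0,"ty": 0,"tz": 5,"ax": 0,"ay": 0,"az": 0,"grip": 255},
    {"tx": 0,"ty": 0,"tz": 2,"ax": 0,"ay": 0,"az": 0,"grip": 255},
    {"tx": 0,"ty": 0,"tz": 1,"ax": 0,"ay": 0,"az": 0,"grip": 255},
    {"tx": 0,"ty": 0,"tz": 1,"ax": 0,"ay": 0,"az": 0,"grip": 255},
    {"tx": 0,"ty": 0,"tz": 0,"ax": 0,"ay": 0,"az": 0,"grip": 255},
    {"tx": 0,"ty": 0,"tz": 0,"ax": 0,"ay": 0,"az": 0,"grip": 255}
  ]
}}

```text
t: 15.3
tool_pos: [0.5781, 0.2386, 0.1457]
orientation: [0.078, 3.14, 0.0]
force: [-0.5, -0.4, -2.2]
opening: 0.0359
```

>>> {"name": "step_arm", "arguments": {
  "targets": [
    {"tx": 0,"ty": 0,"tz": 1,"ax": 0,"ay": 0,"az": 0,"grip": 255},
    {"tx": 0,"ty": 0,"tz": 1,"ax": 0,"ay": 0,"az": 0,"grip": 255},
    {"tx": 0,"ty": 0,"tz": 0,"ax": 0,"ay": 0,"az": 0,"grip": 255},
    {"tx": 0,"ty": 0,"tz": 0,"ax": 0,"ay": 0,"az": 0,"grip": 255}
  ]
}}

```text
t: 15.7
tool_pos: [0.5779, 0.2384, 0.1433]
orientation: [-0.078, -3.14, 0.0]
force: [0.4, -0.2, -2.1]
opening: 0.0358
```

>>> {"name": "step_arm", "arguments": {
  "targets": [
    {"tx": 0,"ty": 0,"tz": 1,"ax": 0,"ay": 0,"az": 0,"grip": 255},
    {"tx": 0,"ty": 0,"tz": 0,"ax": 0,"ay": 0,"az": 0,"grip": 255},
    {"tx": 0,"ty": 0,"tz": 0,"ax": 0,"ay": 0,"az": 0,"grip": 255}
  ]
}}

```text
t: 16.0
tool_pos: [0.5781, 0.2386, 0.143]
orientation: [0.078, 3.14, 0.0]
force: [-3.3, -1.4, 4.5]
opening: 0.0358
```

Contact: the force went from -2.1 to +4.5 N at the expected height of 0.143. I release gently.

>>> {"name": "step_arm", "arguments": {
  "targets": [
    {"tx": 0,"ty": 0,"tz": 0,"ax": 0,"ay": 0,"az": 0,"grip": 150},
    {"tx": 0,"ty": 0,"tz": 0,"ax": 0,"ay": 0,"az": 0,"grip": 145},
    {"tx": 0,"ty": 0,"tz": 0,"ax": 0,"ay": 0,"az": 0,"grip": 140},
    {"tx": 0,"ty": 0,"tz": 0,"ax": 0,"ay": 0,"az": 0,"grip": 135},
    {"tx": 0,"ty": 0,"tz": 0,"ax": 0,"ay": 0,"az": 0,"grip": 125},
    {"tx": 0,"ty": 0,"tz": 0,"ax": 0,"ay": 0,"az": 0,"grip": 115},
    {"tx": 0,"ty": 0,"tz": 0,"ax": 0,"ay": 0,"az": 0,"grip": 105},
    {"tx": 0,"ty": 0,"tz": 0,"ax": 0,"ay": 0,"az": 0,"grip": 105}
  ]
}}

```text
t: 16.8
tool_pos: [0.5779, 0.2385, 0.1423]
orientation: [0.078, 3.141, -0.0]
force: [0.4, -0.1, -0.0]
opening: 0.0544
```

```bash
python3 - <<'E'
from plant import robot
import cv2
from h import *
s=robot.read_state();print(s['opening'],s['force'])
c=robot.read_camera('scene');a=cv2.resize(c['frame'][120:250,370:500],None,fx=3,fy=3,interpolation=2)
c=robot.read_camera('wrist');cv2.imwrite('pics/s9.png',np.hstack([a,cv2.resize(c['frame'],(400,390))]))
E
```

```text
0.05444331750583451 [ 0.41353189 -0.11673796 -0.02776747]
```

View pics/s9.png

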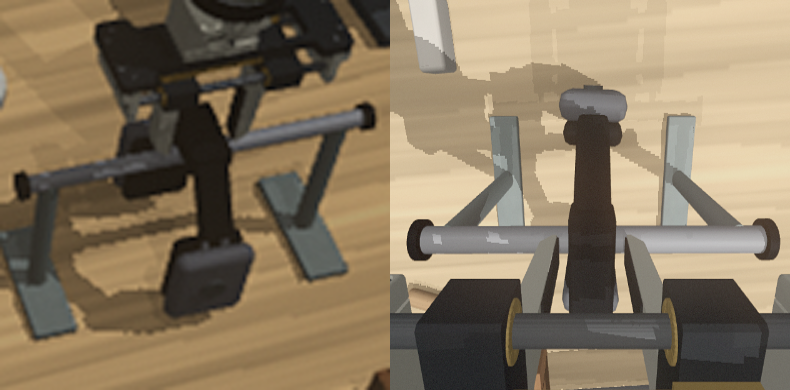

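It rests on the bar with the fingers clear. I raise the gripper straight up.

>>> {"name": "step_arm", "arguments": {
  "targets": [
    {"tx": 0,"ty": 0,"tz": -5,"ax": 0,"ay": 0,"az": 0,"grip": 80},
    {"tx": 0,"ty": 0,"tz": -10,"ax": 0,"ay": 0,"az": 0,"grip": 80},
    {"tx": 0,"ty": 0,"tz": -20,"ax": 0,"ay": 0,"az": 0,"grip": 80},
    {"tx": 0,"ty": 0,"tz": -30,"ax": 0,"ay": 0,"az": 0,"grip": 80},
    {"tx": 0,"ty": 0,"tz": -40,"ax": 0,"ay": 0,"az": 0,"grip": 80},
    {"tx": 0,"ty": 0,"tz": -40,"ax": 0,"ay": 0,"az": 0,"grip": 80},
    {"tx": 0,"ty": 0,"tz": -40,"ax": 0,"ay": 0,"az": 0,"grip": 80},
    {"tx": 0,"ty": 0,"tz": 0,"ax": 0,"ay": 0,"az": 0,"grip": 80},
    {"tx": 0,"ty": 0,"tz": 0,"ax": 0,"ay": 0,"az": 0,"grip": 80},
    {"tx": 0,"ty": 0,"tz": 0,"ax": 0,"ay": 0,"az": 0,"grip": 80},
    {"tx": 0,"ty": 0,"tz": 0,"ax": 0,"ay": 0,"az": 0,"grip": 80},
    {"tx": 0,"ty": 0,"tz": 0,"ax": 0,"ay": 0,"az": 0,"grip": 80}
  ]
}}

```text
t: 18.1
tool_pos: [0.5773, 0.2383, 0.3257]
orientation: [-0.078, -3.138, 0.001]
force: [0.2, -0.4, -0.8]
opening: 0.0643
```

```bash
python3 - <<'E'
from plant import robot
import cv2
from h import *
s=robot.read_state();print(s['t'],s['tool_pos'],s['force'])
c=robot.read_camera('scene');a=c['frame'];cv2.imwrite('pics/s10.png',cv2.resize(a[100:250,240:520],None,fx=2.8,fy=2.8,interpolation=2))
a2=robot.read_camera('scene')['frame'];s0=np.load('scene0.npz')['frame']
print('still diff bar',cv2.absdiff(a,a2)[140:250,370:500].mean(),'compact vs start',cv2.absdiff(a,s0)[165:230,270:310].mean())
w=robot.read_camera('wrist');cv2.imwrite('pics/w10.png',w['frame']);np.savez('w10.npz',**w);np.savez('s10.npz',**c)
E
```

```text
18.1 [0.57728745 0.23830462 0.3256971 ] [ 0.16685573 -0.39845885 -0.80156569]
still diff bar 0.6172494172494173 compact vs start 13.596923076923076
```

View pics/s10.png

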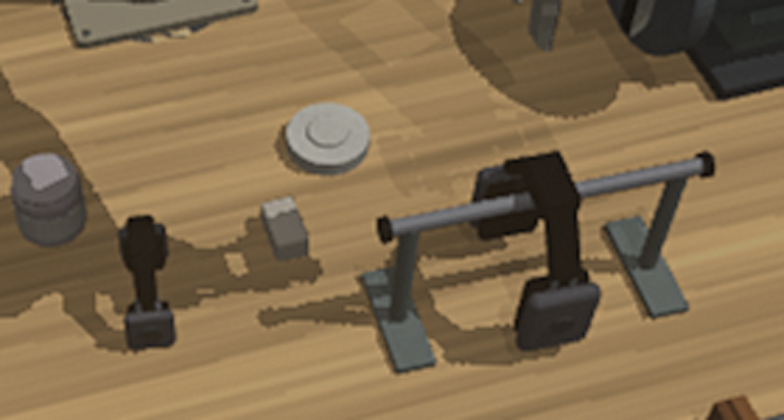

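View pics/w10.png

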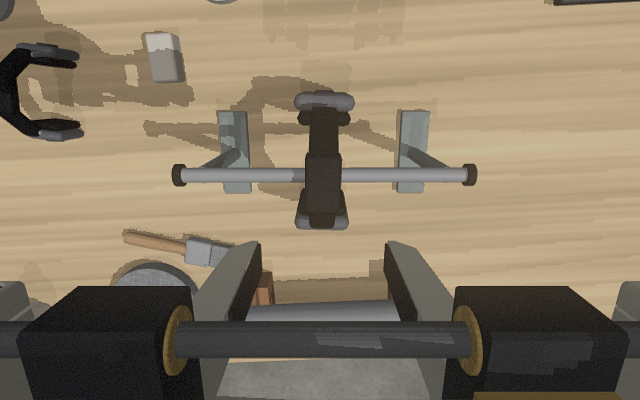

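The pair hangs centred on the bar and square to it, with the pad at about (323,175) between posts and the gripper clear. I check the tilt numerically from the cup corners.

```bash
python3 - <<'E'
from h import *
c=dict(np.load('s10.npz'))
x=np.array([np.cos(np.radians(-2.8)),np.sin(np.radians(-2.8)),0]);y=np.array([-x[1],x[0],0]);O=np.array([.5775,.239,.024])
f=lambda a,b,z:((proj(c,O+a*x+b*y+[0,0,z])-[240,100])*2.8).round()
print('near cup bottom',f(.084,-.035,0),f(.084,.035,0),'top',f(.084,-.035,.085),f(.084,.035,.085))
print('pad top',f(-.03,-.018,.16),f(-.03,.018,.16),'far cup inner bottom',f(-.048,-.035,0))
E
```

```text
near cup bottom [522. 355.] [592. 340.] top [536. 303.] [609. 287.]
pad top [521. 151.] [559. 143.] far cup inner bottom [475. 248.]
```

```bash
python3 - <<'E'
from plant import robot
s=robot.read_state();print(s['t'],s['dq'].round(3) if hasattr(s['dq'],'round') else s['dq']);print(robot.close_job())
E
```

```text
18.25 [ 0.002 -0.004 -0.005  0.002  0.002  0.001]
the job is handed in; nothing more can be done
None
```

I draped the larger ear defenders over the rack bar, between the posts, and handed the job in at 18.25 s. It gave no verdict, so what follows rests on my own checks.

- **First grasp missed:** the fingers closed just above the pad without touching it. The cameras put the fingertips about 21 mm above the reported TCP, although they should stand 14 mm below it. I lowered the grasp by about 32 mm, and the second grip closed at 35.9 mm on the 36 mm pad.
- **Placement:** contact with the bar came at the expected height. After opening, the force on the tool fell to about zero, and I raised the gripper straight up.
- **Final pictures:** the pad sits at the middle of the bar and square to it, with one cup on each side. Two scene pictures in a row showed no visible movement, and the gripper was clear.
- **Level:** my last check compared the seen edges with an ideal level pose. They differed by about 3 px: both cup bottoms looked slightly high and the pad's top edge slightly low. Because both cups were off the same way, I read this as rounded edges rather than tilt, but I did not measure the tilt angle directly.
- **Smaller pair:** it is still standing within about 3 px of its starting place in the scene view. A pixel comparison there did show a difference (mean 13.6), which I put down to the arm's shadow falling on it.

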